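# Lift the loaded slide tray onto the drying plate with the flat lifter

## Task

Pick up the flat lifter by its upright grip, slide its blade under the tray that holds the three glass slides and lift the tray on the blade. Carry it level to the low drying plate, stand it squarely in the middle of the metal top, draw the blade out and lay the lifter back flat on the table. Do not touch the tray with the gripper, keep it from tipping, and leave the empty tray where it is.

Things in the scene. Friction and masses are not known exactly. Their poses are not given: they have to be found in the camera images.
- lifter_grip (a point): Centre of the black upright grip (16 mm along x, 42 along y, 52 high) of the lifter, a broad steel spatula, 100 g. x runs along the blade to its tip, z up. Blade 3 mm thick, 56 wide, underside 70 mm below this point, from 18 mm behind to 95 ahead of it. Stem under the grip 10 mm thick. Blade starts pointing to the robot's left. Fingers closing along x hold it best.
- slide_tray: White tray with three glass slides fixed in it, 84 mm along x, 96 along y, 22 high, about 70 g; origin at the centre of its underside, z up. It stands on two 8 mm wide rails along its y sides; between them a tunnel 80 mm wide and 12 high, open at both x ends, runs along x under the 4 mm floor. x starts roughly to the robot's left.
- empty_tray: The same white tray without slides: same size, origin and axes. Stays where it is. Which of the two trays stands nearer to the robot changes.
- plate_top (a point): Centre of the flat metal top of the low drying plate, 30 mm above the table; the plate is fixed, 140 mm along x, 130 along y, top without a rim; a small knob and switch on its -x face, toward the robot. Axes along its sides, z up.
Mind the look-alikes: they are no part of the job. What is shaped like the slide_tray but orange is not meant.

How it is judged:
On the way:
1. the loaded tray is carried on the lifter, clear of the table (height (world z) of slide_tray above 0.035 m and contact force between lifter and slide_tray above 0.15 N), for 0.2 s.
At the end, for the whole second after the job is handed in: The loaded tray stands level and at rest on the metal top, centre within 20 mm of the plate's, within 0.2 rad of square to it, free of the lifter; the lifter lies flat on the table, grip upright; the empty tray is within 20 mm of its start (horizontal distance between slide_tray and plate_top below 0.02 m and height (world z) of slide_tray between 0.027 and 0.034 m and angle between slide_tray's own z axis and vertical below 0.06 rad and (angle between the x axis of slide_tray and the x axis of plate_top, either way round below 0.2 rad or angle between the x axis of slide_tray and the y axis of plate_top, either way round below 0.2 rad) and linear speed of slide_tray below 0.01 m/s and contact force between lifter and slide_tray below 0.05 N and height (world z) of lifter_grip between 0.06 and 0.08 m and angle between lifter_grip's own z axis and vertical below 0.12 rad and distance of empty_tray from where it was at the start of the episode below 0.02 m); the robot touches nothing.
It fails at once if the robot's arm or gripper pushes on the loaded tray (contact force between any of the fingers, the arm and slide_tray above 1 N).
It fails at once if the loaded tray is tipped by more than 0.35 rad (20 degrees) (angle between slide_tray's own z axis and vertical above 0.35 rad).
It fails at once if the empty tray is pushed 30 mm or more from its place (distance of empty_tray from where it was at the start of the episode above 0.03 m).
It also fails if it takes over 64 s, if anything falls off the work surface, if the arm or the gripper's body presses on something with over 40 N, if the wrist force passes 120 N, or if a joint passes its speed limit or range.

## Robot

A 6-joint arm with a two-finger parallel gripper is mounted at the origin on a cart in front of the work surface, level with it; the furniture and walls round the work are solid. World frame = base frame: x ahead of the robot, y to its left, z up, the work surface at z = 0. Lengths are in m, angles in rad, forces in N, time in s.
With the tool pointing down it reaches from about 0.25 to 0.775 m from the base axis. Payload 8.9 kg.
Tool frame: the origin (TCP) lies midway between the tips of the shut fingers; the grasp point (between the pads) lies 19 mm behind it; z points along the fingers, y is the line along which they close (so a half turn about z gives the same grasp; the last joint's range is limited). The gripper opens to 85 mm and grips with 20 to 120 N. Pads are 22 mm wide; open, the fingers measure 114 mm over their backs; the gripper's body (76 mm by 85 mm) begins 54 mm behind the grasp point. The pads swing forward as they close: fully open they stand 13 mm farther back than shut.
Start: joints at [1.184, 0.291, -0.153, 1.127, 0, 1.431], TCP at [0.129, 0.509, 0.231] pointing down, gripper open.
Joint ranges: [-2.52, 2.52], [-0.91, 1.74], [-1.3, 1.37], [-1.96, 2.02], [-1.52, 1.47], [-3.14, 3.14]. Speed limits (rad/s): [2.22, 2.22, 2.79, 3.14, 3.14, 3.14].

## Interface

Orientations are given as a rotation vector (axis times angle).
In Python, from workcell import monitor, optics, workorder gives the robot as it stands. The module is installed in compiled form; this text tells all that it offers.
- The arm moves only by the tool send_rows, never from a script. Its argument "plan" is a list of rows, each an object with "linear": the shift along the world's x, y, z in mm, a list of three; "dr": the turn, a rotation vector about the world's x, y, z in rad, a list of three; "gripper": the finger opening in mm, from 0 to 85.4. A call has 1 to 12 rows; each row is the pose to reach, as a shift and turn from the pose commanded when the call began; what a row does not reach only later rows make up. A row lasts 1/12 s, in which the tool goes at most 41.7 mm and 7.16 degrees, less where a joint would pass 70% of its speed; a pose out of reach is approached as far as the arm can. A call with a gripper value outside its range is refused whole. The fingers move at their own pace and stop on an object; "newtons" is the grip in N (left out, the last holds). Time passes only in rows, so rows that repeat a pose let the fingers close. It gives the time, the measured TCP pose, the force, the opening and the grip force at its end, in the units of the state.
- monitor.observe(): the state, without advancing time (a new reading comes with each control period).
- optics.capture(name): name is "scene" or "side" or "wrist"; returns a dict with "frame" (420x560x3 uint8, red, green, blue), "K" (3x3 intrinsics, pixels), "R" (3x3) and "t" (3): a world point X has camera coordinates R X + t. Camera axes: x right, y down, z forward; pixel columns grow to the right and rows downward; lengths in m; the calibration is good to about 2 mm. A picture is of the moment at which its call begins. There is no depth.
- workorder.sign_off(): hands the job in; it is judged then, once.
The state is a dict: "t": time; "joints": joint angles; "qvel": joint speeds; "joint_efforts": joint torques, N m; "ee_pos": TCP position; "tool_rot": TCP orientation; "ft_force": force on the tool from outside, world axes, zero at the start; "wrist_torque": the same for the moment, N m; "grip_width": finger opening in m; "grip_force": force on a finger pad.
Only numpy, scipy, OpenCV 4.12 (cv2) and the standard library are available. Lean on these libraries where they do the work, as an engineer would, in place of code of your own. Each camera call takes 0.05 s, during which the arm holds its last target. There are 200 camera calls.

## Working session

There is one attempt and no reset: what is moved stays moved. The work goes in short steps, Python scripts to look and compute and a tool call to move; the robot and the scene stay as the last step left them, time stands still between calls to the robot, and variables do not carry over. Pictures are saved under pics/ and viewed, at most 10 in all, crops included, and the job is handed in when it is done.

Besides the shell and the picture viewer there is one more tool, called after "Request:" as a command line: name --argument value ..., lists and objects as JSON in quotes. send_rows: Moves the arm, as the interface text tells. Its arguments: {"type":"object","properties":{"plan":{"type":"array","items":{"type":"object","properties":{"linear":{"type":"array","items":{"type":"number"}},"dr":{"type":"array","items":{"type":"number"}},"gripper":{"type":"number"}}}},"newtons":{"type":"number"}},"required":["plan"]}

```bash
mkdir -p pics
cat > h.py <<'E'
import numpy as np, cv2, json
from workcell import monitor, optics, workorder
def cap(n,f):
    c=optics.capture(n); cv2.imwrite(f'pics/{f}.png',c['frame'][:,:,::-1])
    np.savez(f'pics/{f}.npz',K=c['K'],R=c['R'],t=c['t']); return c
def w(f,u,v,z):
    c=np.load(f'pics/{f}.npz'); R,t,K=c['R'],c['t'],c['K']
    d=R.T@np.linalg.inv(K)@[u,v,1]; o=-R.T@t
    return o+d*(z-o[2])/d[2]
def p(f,X):
    c=np.load(f'pics/{f}.npz'); q=c['K']@(c['R']@np.array(X)+c['t']); return q[:2]/q[2]
E
python3 - <<'E'
from h import *
a=cap('scene','s0')['frame'];b=cap('side','d0')['frame']
for f in('s0','d0'):
  c=np.load(f'pics/{f}.npz');print(-c['R'].T@c['t'],c['R'][2])
print(monitor.observe())
E
```

```text
[0.18970339 0.46617789 0.61398497] [ 0.38622525 -0.67645677 -0.62708555]
[ 0.41309397 -0.88097153  0.43418309] [ 0.12205314  0.90086635 -0.41658475]
{'t': 0.1, 'joints': array([ 1.18371867e+00,  2.91217901e-01, -1.54024254e-01,  1.12670268e+00,
        1.67122727e-05,  1.43152338e+00]), 'qvel': array([ 1.53656397e-04, -1.43490049e-03,  2.02205677e-03,  1.21278022e-03,
       -1.06728749e-03, -7.67746761e-05]), 'joint_efforts': array([ 1.33788806e-03, -5.37980211e+01,  3.31918931e+01,  9.33556119e-03,
       -2.25535541e-04, -1.66687067e-05]), 'ee_pos': array([0.12860275, 0.50861413, 0.2308028 ]), 'tool_rot': array([-3.88216575e-01, -3.11719597e+00,  1.73495587e-03]), 'ft_force': array([-0.71346885, -0.2629721 , -0.53809704]), 'wrist_torque': array([-0.01052662, -0.01689785,  0.00295836]), 'grip_force': 0.0, 'grip_width': 0.08545383706346145}
```

View pics/s0.png

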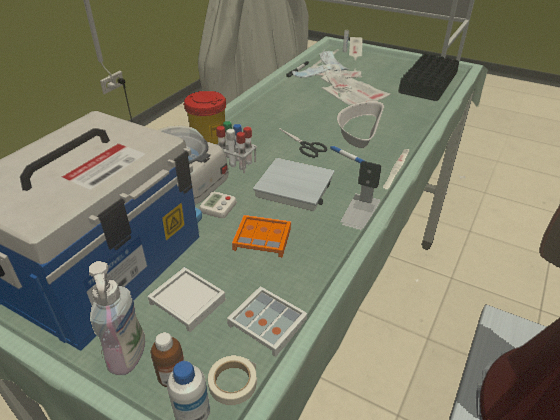

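View pics/d0.png

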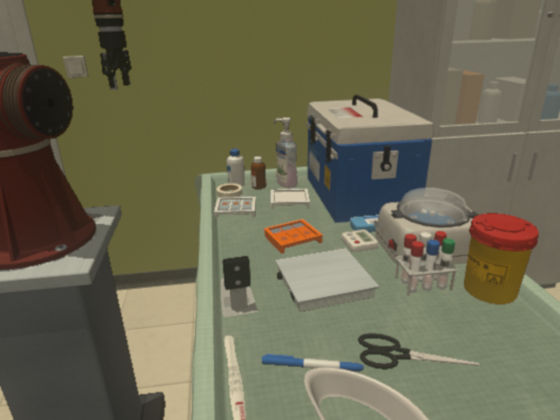

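The scene view shows the white tray with slides at (267,318), the empty white tray at (187,297), an orange look-alike at (263,235), the plate at (294,183) and the lifter grip at (369,175). The one meant is the white tray with slides, which is the one nearer the robot. I'll confirm it in a crop.

Run:
```python
import cv2,numpy as np
a=cv2.imread('pics/s0.png')
A=cv2.resize(a[280:360,140:320],None,fx=4,fy=4,interpolation=cv2.INTER_CUBIC)[:, :400*2]
B=cv2.resize(a[155:235,240:400],None,fx=4,fy=4,interpolation=cv2.INTER_CUBIC)
o=np.zeros((600,800,3),np.uint8)
o[:,:]=0
A=cv2.resize(a[260:360,140:320],(720,400),interpolation=cv2.INTER_CUBIC)
cv2.imwrite('pics/c1.png',A)
cv2.imwrite('pics/c2.png',cv2.resize(a[150:240,240:400],(800,450),interpolation=cv2.INTER_CUBIC))
```

```text
(no output)
```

View pics/c1.png

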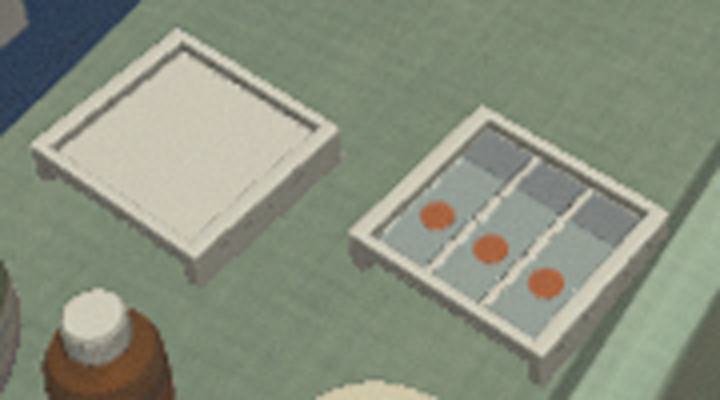

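View pics/c2.png

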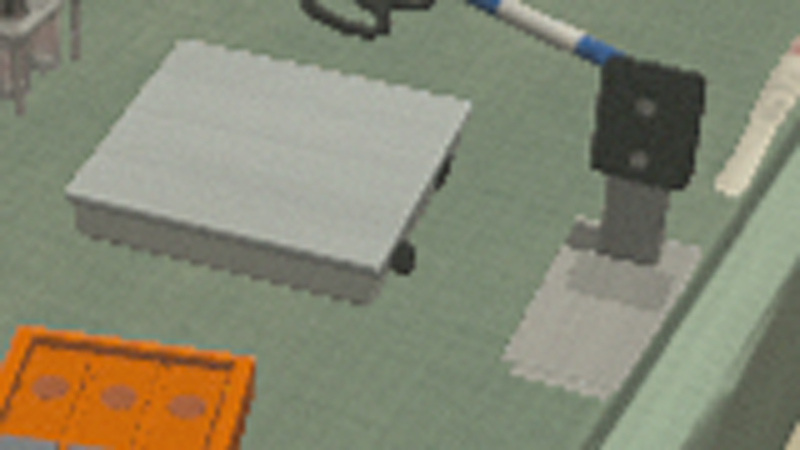

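Run:
```python
from h import *
def q(n,pts,s,o,z):
    X=np.array([w('s0',o[0]+u/s,o[1]+v/s,z)[:2] for u,v in pts]);print(n,X.round(4).tolist(),'c',X.mean(0).round(4))
    for i in range(len(X)):
        d=X[(i+1)%len(X)]-X[i];print('  ',np.linalg.norm(d).round(4),np.degrees(np.arctan2(d[1],d[0])).round(1))
q('load',[(484,107),(667,213),(541,355),(350,232)],4,(140,260),.022)
q('empty',[(179,30),(340,130),(196,262),(33,148)],4,(140,260),.022)
q('plate',[(183,42),(470,102),(378,268),(70,192)],5,(240,150),.03)
q('blade',[(503,355),(607,397),(700,247),(580,217)],5,(240,150),.003)
q('gripface',[(607,57),(705,75),(690,188),(592,168)],5,(240,150),.07)
q('orange',[(18,328),(254,357)],5,(240,150),.022)
q('gripface side',[(240+650/5,150+125/5)],1,(0,0),.07)
print(w('d0',238,273,.07))
```

```text
load [[0.4815, 0.0119], [0.39, 0.0242], [0.4005, 0.1055], [0.4932, 0.0933]] c [0.4413 0.0587]
   0.0923 172.4
   0.082 82.7
   0.0936 -7.5
   0.0822 -98.2
empty [[0.62, 0.0389], [0.5265, 0.0519], [0.5365, 0.1343], [0.6298, 0.1214]] c [0.5782 0.0866]
   0.0944 172.1
   0.0831 83.0
   0.0942 -7.9
   0.0831 -96.8
plate [[0.6493, -0.3345], [0.5149, -0.3539], [0.4976, -0.2266], [0.6327, -0.21]] c [ 0.5736 -0.2813]
   0.1358 -171.8
   0.1285 97.7
   0.1361 7.0
   0.1256 -82.4
blade [[0.4431, -0.2319], [0.3972, -0.2283], [0.3993, -0.3388], [0.4518, -0.3337]] c [ 0.4229 -0.2832]
   0.0461 175.5
   0.1105 -88.9
   0.0527 5.5
   0.1022 94.9
gripface [[0.4564, -0.3571], [0.4157, -0.3642], [0.393, -0.2848], [0.4314, -0.2786]] c [ 0.4241 -0.3212]
   0.0413 -170.1
   0.0826 106.0
   0.0389 9.1
   0.0824 -72.3
orange [[0.6084, -0.1316], [0.5189, -0.1616]] c [ 0.5637 -0.1466]
   0.0944 -161.4
   0.0944 18.6
gripface side [[0.4223, -0.3182]] c [ 0.4223 -0.3182]
   0.0 0.0
[ 0.42762459 -0.3225326   0.07      ]
```

Request:
send_rows --plan '[{"linear": [30,-20,40]},{"linear": [60,-55,70]},{"linear": [90,-90,70]},{"linear": [120,-125,70]},{"linear": [145,-160,70]},{"linear": [170,-195,70]},{"linear": [190,-230,70],"dr": [0,0,0.1]},{"linear": [210,-265,70],"dr": [0,0,0.2]},{"linear": [225,-300,70],"dr": [0,0,0.3]},{"linear": [240,-340,70],"dr": [0,0,0.35]},{"linear": [250,-380,70],"dr": [0,0,0.35]},{"linear": [260,-420,70],"dr": [0,0,0.35]}]'

```text
invalid input
```

Request:
send_rows --plan '[{"linear": [8,-40,0]},{"linear": [15,-80,0]},{"linear": [20,-120,0]},{"linear": [25,-160,0]},{"linear": [30,-200,0]},{"linear": [30,-240,0]},{"linear": [30,-280,0]},{"linear": [30,-320,0]},{"linear": [30,-360,0]},{"linear": [30,-380,0]},{"linear": [30,-380,0]},{"linear": [30,-380,0]}]'

```text
invalid input
```

Request:
send_rows --plan '[{"linear": [30,-20,40],"dr": [0,0,0],"gripper": 85},{"linear": [60,-55,70],"dr": [0,0,0],"gripper": 85},{"linear": [90,-90,70],"dr": [0,0,0],"gripper": 85},{"linear": [120,-125,70],"dr": [0,0,0],"gripper": 85},{"linear": [145,-160,70],"dr": [0,0,0],"gripper": 85},{"linear": [170,-195,70],"dr": [0,0,0],"gripper": 85},{"linear": [190,-230,70],"dr": [0,0,0.1],"gripper": 85},{"linear": [210,-265,70],"dr": [0,0,0.2],"gripper": 85},{"linear": [225,-300,70],"dr": [0,0,0.3],"gripper": 85},{"linear": [240,-340,70],"dr": [0,0,0.35],"gripper": 85},{"linear": [250,-380,70],"dr": [0,0,0.35],"gripper": 85},{"linear": [260,-420,70],"dr": [0,0,0.35],"gripper": 85}]'

```text
t: 1.1
ee_pos: [0.3781, 0.1247, 0.3012]
tool_rot: [0.162, -3.137, -0.0]
ft_force: [2.0, 0.6, 0.5]
grip_width: 0.0848
grip_force: 0.0
```

Request:
send_rows --plan '[{"linear": [8,-40,0],"dr": [0,0,0],"gripper": 85},{"linear": [15,-80,0],"dr": [0,0,0],"gripper": 85},{"linear": [20,-120,0],"dr": [0,0,0],"gripper": 85},{"linear": [25,-160,-10],"dr": [0,0,0],"gripper": 85},{"linear": [30,-200,-20],"dr": [0,0,0],"gripper": 85},{"linear": [34,-240,-30],"dr": [0,0,0],"gripper": 85},{"linear": [34,-280,-40],"dr": [0,0,0],"gripper": 85},{"linear": [34,-320,-60],"dr": [0,0,0],"gripper": 85},{"linear": [34,-360,-80],"dr": [0,0,0],"gripper": 85},{"linear": [34,-395,-90],"dr": [0,0,0],"gripper": 85},{"linear": [34,-410,-90],"dr": [0,0,0],"gripper": 85},{"linear": [34,-410,-90],"dr": [0,0,0],"gripper": 85}]'

```text
t: 2.1
ee_pos: [0.4111, -0.2863, 0.2102]
tool_rot: [0.155, -3.136, -0.001]
ft_force: [-0.5, 0.8, 0.7]
grip_width: 0.085
grip_force: 0.0
```

Run:
```python
from h import *
a=cap('wrist','w1')['frame'];b=cap('side','d1')['frame']
o=np.zeros((420,800,3),np.uint8)
o=np.hstack([cv2.resize(a,(480,360)),cv2.resize(b[200:340,160:285],(320,358))[:358] if 0 else cv2.resize(b[190:325,160:280],(320,360),interpolation=cv2.INTER_CUBIC)])
cv2.imwrite('pics/m1.png',o[:,:,::-1])
print(monitor.observe()['ee_pos'],monitor.observe()['tool_rot'])
```

```text
[ 0.41146584 -0.2832657   0.21113143] [ 1.58581698e-01 -3.13695679e+00 -1.74321460e-03]
```

View pics/m1.png

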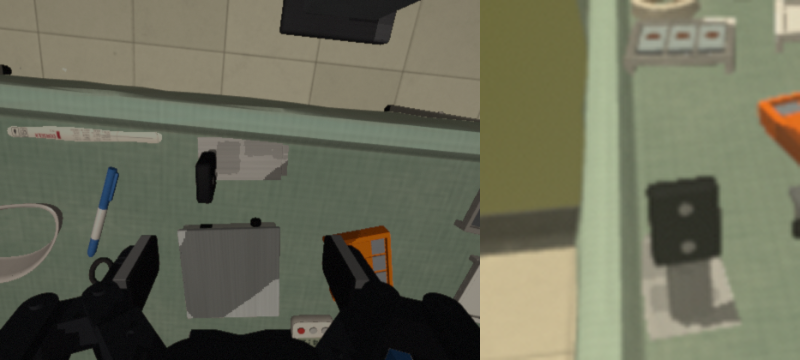

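Run:
```python
from h import *
c=np.load('pics/w1.npz');o=-c['R'].T@c['t'];print(o,c['R'][2],p('w1',[o[0],o[1],0]))
s=560/480
for n,u,v,z in[('tipfar',287,181,.003),('tipnear',288,140,.003),('rearfar',196,180,.003),('rearnear',197,137,.003)]:print(n,w('w1',u*s,v*s,z).round(4))
a=cv2.imread('pics/w1.png')[140:260,190:350]
cv2.imwrite('pics/c3.png',cv2.resize(a,(800,600),interpolation=cv2.INTER_CUBIC))
```

```text
[ 0.32780829 -0.29384616  0.35201537] [ 0.32234763  0.03231954 -0.94606948] [280.16926555  92.0227566 ]
tipfar [ 0.445  -0.2222  0.003 ]
tipnear [ 0.3923 -0.2289  0.003 ]
rearfar [ 0.455  -0.3381  0.003 ]
rearnear [ 0.3995 -0.3396  0.003 ]
```

View pics/c3.png

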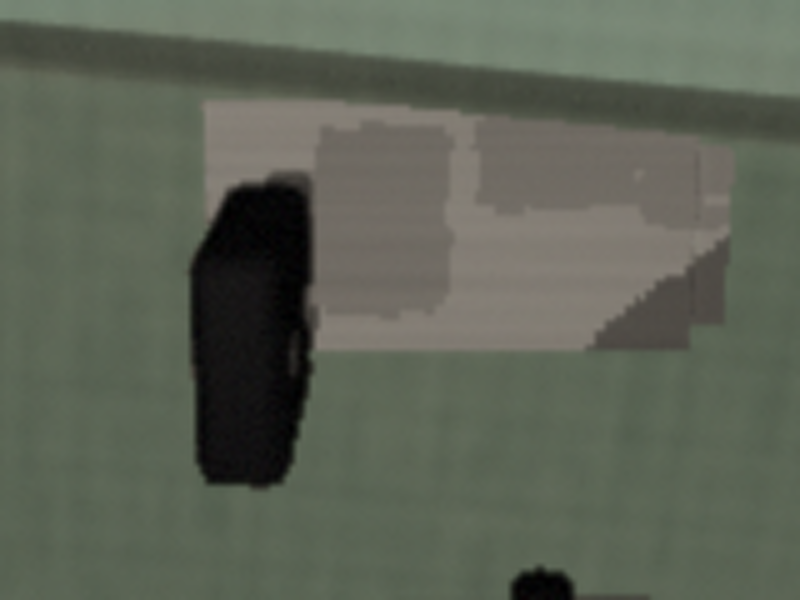

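Run:
```python
from h import *
W=lambda u,v,z:w('w1',190+u/5,140+v/5,z)[:2]
a,b=W(315,350,.003),W(690,350,.003);d=b-a;print(a,b,'yaw',np.degrees(np.arctan2(d[1],d[0])))
for z in(.096,.09):print(W(247,484,z))
print('topedges',W(196,300,.096),W(200,470,.096),W(310,300,.096),W(292,470,.096))
print('rear',W(205,110,.003),W(205,200,.003),'tip',W(732,160,.003),W(728,235,.003))
from scipy.optimize import least_squares
obs=[((-.018,-.028),W(205,102,.003))]
```

```text
[ 0.45238515 -0.31157743] [ 0.44439771 -0.22980737] yaw 95.57904540978096
[ 0.44368371 -0.3163598 ]
[ 0.44639938 -0.31688743]
topedges [ 0.41262162 -0.32629128] [ 0.44192641 -0.3242098 ] [ 0.41085835 -0.30824493] [ 0.44045437 -0.30913009]
rear [ 0.40162342 -0.33822758] [ 0.42094808 -0.33725597] tip [ 0.40145769 -0.22705743] [ 0.4177585  -0.22543739]
```

Request:
send_rows --plan '[{"linear": [12,-36,-30],"dr": [0,0,0],"gripper": 85},{"linear": [12,-36,-60],"dr": [0,0,0],"gripper": 85},{"linear": [12,-36,-80],"dr": [0,0,0],"gripper": 85},{"linear": [12,-36,-80],"dr": [0,0,0],"gripper": 85},{"linear": [12,-36,-80],"dr": [0,0,0],"gripper": 85}]'

```text
t: 2.62
ee_pos: [0.4236, -0.3177, 0.1315]
tool_rot: [0.163, -3.136, -0.002]
ft_force: [0.7, 0.2, -0.3]
grip_width: 0.085
grip_force: 0.0
```

Request:
send_rows --plan '[{"linear": [0,-1,-30],"dr": [0,0,0],"gripper": 85},{"linear": [0,-1,-60],"dr": [0,0,0],"gripper": 85},{"linear": [0,-1,-75],"dr": [0,0,0],"gripper": 85},{"linear": [0,-1,-75],"dr": [0,0,0],"gripper": 40},{"linear": [0,-1,-75],"dr": [0,0,0],"gripper": 25},{"linear": [0,-1,-75],"dr": [0,0,0],"gripper": 10},{"linear": [0,-1,-75],"dr": [0,0,0],"gripper": 5},{"linear": [0,-1,-75],"dr": [0,0,0],"gripper": 5},{"linear": [0,-1,-75],"dr": [0,0,0],"gripper": 5},{"linear": [0,-1,-75],"dr": [0,0,0],"gripper": 5}]' --newtons 60

```text
t: 3.45
ee_pos: [0.4244, -0.321, 0.0576]
tool_rot: [-0.161, 3.136, -0.002]
ft_force: [-0.3, 1.1, 7.3]
grip_width: 0.0156
grip_force: 58.3
```

Request:
send_rows --plan '[{"linear": [0,0,20],"dr": [0,0,0],"gripper": 5},{"linear": [0,10,40],"dr": [0,0,0],"gripper": 5},{"linear": [0,40,45],"dr": [0,0,-0.05],"gripper": 5},{"linear": [-2,75,45],"dr": [0,0,-0.1],"gripper": 5},{"linear": [-3,110,45],"dr": [0,0,-0.15],"gripper": 5},{"linear": [-4,145,45],"dr": [0,0,-0.2],"gripper": 5},{"linear": [-5,180,45],"dr": [0,0,-0.233],"gripper": 5},{"linear": [-5,205,45],"dr": [0,0,-0.233],"gripper": 5},{"linear": [-5,210,45],"dr": [0,0,-0.233],"gripper": 5},{"linear": [-5,210,45],"dr": [0,0,-0.233],"gripper": 5},{"linear": [-5,210,45],"dr": [0,0,-0.233],"gripper": 5}]'

```text
t: 4.37
ee_pos: [0.4193, -0.1109, 0.1017]
tool_rot: [0.204, 3.134, -0.001]
ft_force: [-0.3, 0.0, -1.2]
grip_width: 0.0153
grip_force: 58.8
```

Run:
```python
from h import *
a=cap('wrist','w2')['frame'];b=cap('side','d2')['frame']
c=np.load('pics/w2.npz')
def P(X):return p('w2',X)
print([P([.4413,.0587,.022]),p('d2',[.43,-.05,.05])])
o=np.hstack([cv2.resize(a,(480,360)),cv2.resize(b[160:295,170:290],(320,360),interpolation=cv2.INTER_CUBIC)])
cv2.imwrite('pics/m2.png',o[:,:,::-1])
s=monitor.observe();print(s['ee_pos'],s['tool_rot'],s['ft_force'])
```

```text
[array([523.53473559, 217.73433688]), array([231.5820392 , 211.73211338])]
[ 0.4192116  -0.11157968  0.10151093] [ 2.06657849e-01  3.13410232e+00 -9.10167693e-04] [ 0.62767059 -0.91253848 -1.32498235]
```

View pics/m2.png

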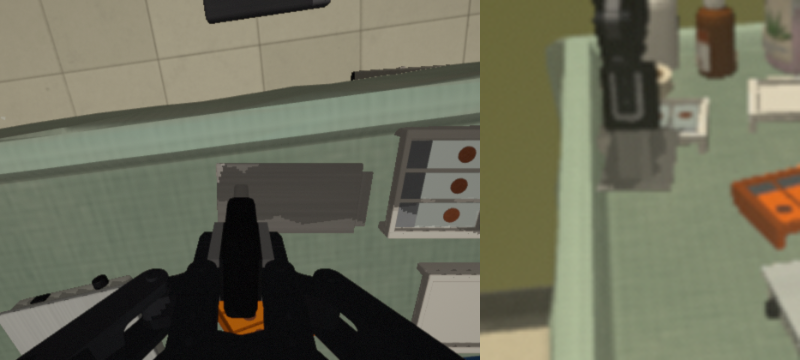

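Run:
```python
from h import *
s=560/480
W=lambda u,v,z:w('w2',u*s,v*s,z)[:2].round(4)
zb=.0475
print('blade up rear/tip',W(218,163,zb),W(362,164,zb),'low',W(290,233,zb),W(353,233,zb),'tip',W(372,171,zb))
a=cv2.imread('pics/w2.png')[135:285,420:560]
cv2.imwrite('pics/c4.png',cv2.resize(a,(560,600),interpolation=cv2.INTER_CUBIC))
```

```text
blade up rear/tip [ 0.3899 -0.1222] [ 0.4038 -0.0218] low [ 0.4521 -0.0762] [ 0.4584 -0.0283] tip [ 0.4099 -0.0147]
```

View pics/c4.png

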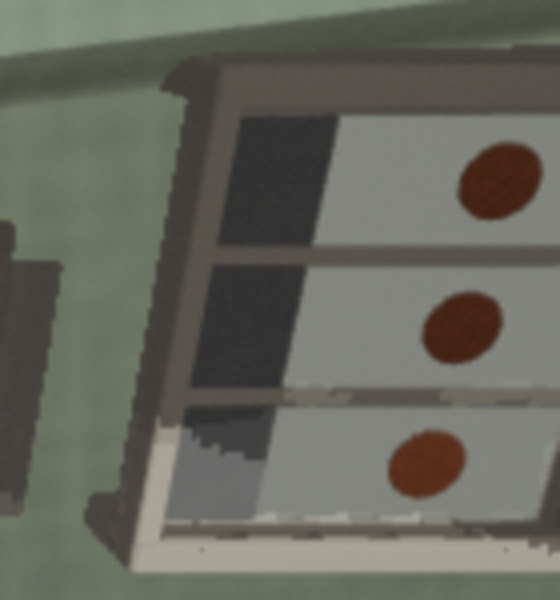

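Run:
```python
from h import *
W=lambda u,v,z=.022:w('w2',420+u/4,135+v/4,z)[:2]
A,B,C=W(222,66),W(133,571),W(555,572)
ang=lambda d:np.degrees(np.arctan2(d[1],d[0])).round(2)
print(A,B,C,ang(B-A),np.linalg.norm(B-A),ang(C-B))
y=np.radians(ang(C-B)); e=np.array([np.cos(y),np.sin(y)])
print('centre',(A+B)/2+.042*e)
```

```text
[0.38973547 0.02271849] [0.48344173 0.01155823] [0.49391913 0.08970567] -6.79 0.09436849519139084 82.36
centre [0.44217243 0.05876552]
```

Request:
send_rows --plan '[{"linear": [0,0,-15],"dr": [0,0,0],"gripper": 5},{"linear": [0,0,-30],"dr": [0,0,0],"gripper": 5},{"linear": [0,0,-40],"dr": [0,0,0],"gripper": 5},{"linear": [0,0,-40],"dr": [0,0,0],"gripper": 5},{"linear": [0,0,-40],"dr": [0,0,0],"gripper": 5},{"linear": [0,0,-40],"dr": [0,0,0],"gripper": 5}]'

```text
t: 4.97
ee_pos: [0.4191, -0.1112, 0.0618]
tool_rot: [0.207, 3.134, -0.0]
ft_force: [-0.6, 0.9, -0.6]
grip_width: 0.0151
grip_force: 58.7
```

Run:
```python
from h import *
a=cap('side','d3')['frame']
cv2.imwrite('pics/m3.png',cv2.resize(a[170:270,190:290],(600,600),interpolation=cv2.INTER_CUBIC)[:,:,::-1])
s=monitor.observe();print(s['ee_pos'],s['tool_rot'],s['ft_force'])
```

```text
[ 0.41932282 -0.11116037  0.06193227] [ 2.06356484e-01  3.13381718e+00 -6.60978715e-04] [ 0.66223545 -0.35121891 -2.14059232]
```

Request:
send_rows --plan '[{"linear": [2,15,0],"dr": [0,0,0],"gripper": 5},{"linear": [4,30,0],"dr": [0,0,0],"gripper": 5},{"linear": [5,40,0],"dr": [0,0,0],"gripper": 5},{"linear": [6.5,50,0],"dr": [0,0,0],"gripper": 5},{"linear": [8,60,0],"dr": [0,0,0],"gripper": 5},{"linear": [8,60,0],"dr": [0,0,0],"gripper": 5},{"linear": [8,60,0],"dr": [0,0,0],"gripper": 5}]'

```text
t: 5.6
ee_pos: [0.4269, -0.0501, 0.0614]
tool_rot: [0.203, 3.135, -0.0]
ft_force: [-0.0, -1.4, -1.4]
grip_width: 0.0154
grip_force: 58.8
```

Run:
```python
from h import *
b=cap('scene','s4')['frame'];a=cap('wrist','w4')['frame']
o=np.hstack([cv2.resize(b[265:365,205:325],(480,400),interpolation=cv2.INTER_CUBIC),cv2.resize(a[150:300,300:420],(320,400),interpolation=cv2.INTER_CUBIC)])
cv2.imwrite('pics/m4.png',o[:,:,::-1])
```

```text
(no output)
```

View pics/m4.png

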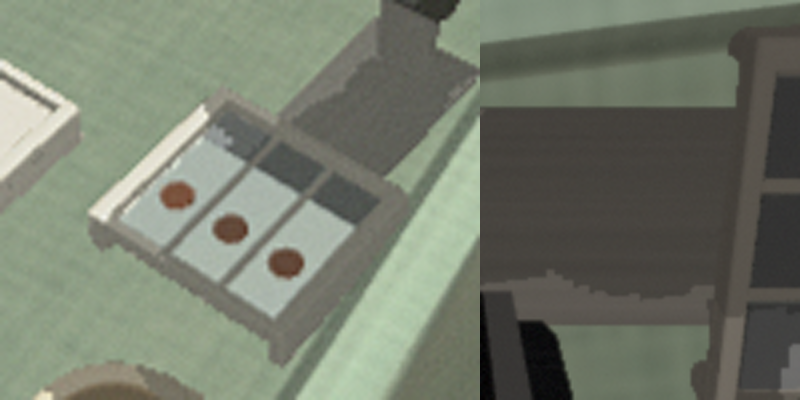

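The blade tip has gone into the tunnel, centred between the rails, and the tray has not moved.

Request:
send_rows --plan '[{"linear": [1.5,12,0],"dr": [0,0,0],"gripper": 5},{"linear": [3,24,0],"dr": [0,0,0],"gripper": 5},{"linear": [4.5,36,0],"dr": [0,0,0],"gripper": 5},{"linear": [6,46,0],"dr": [0,0,0],"gripper": 5},{"linear": [7,54,0],"dr": [0,0,0],"gripper": 5},{"linear": [7.2,55.5,0],"dr": [0,0,0],"gripper": 5},{"linear": [7.2,55.5,0],"dr": [0,0,0],"gripper": 5},{"linear": [7.2,55.5,0],"dr": [0,0,0],"gripper": 5}]'

```text
t: 6.37
ee_pos: [0.434, 0.0048, 0.0613]
tool_rot: [-0.205, -3.135, 0.0]
ft_force: [-0.0, -1.0, -1.2]
grip_width: 0.0153
grip_force: 58.8
```

Request:
send_rows --plan '[{"linear": [0,0,2],"dr": [0,0,0],"gripper": 5},{"linear": [0,0,4],"dr": [0,0,0],"gripper": 5},{"linear": [0,0,6],"dr": [0,0,0],"gripper": 5},{"linear": [0,0,8],"dr": [0,0,0],"gripper": 5},{"linear": [0,0,10],"dr": [0,0,0],"gripper": 5},{"linear": [0,0,13],"dr": [0,0,0],"gripper": 5},{"linear": [0,0,18],"dr": [0,0,0],"gripper": 5},{"linear": [0,0,25],"dr": [0,0,0],"gripper": 5},{"linear": [0,0,35],"dr": [0,0,0],"gripper": 5},{"linear": [0,0,45],"dr": [0,0,0],"gripper": 5},{"linear": [0,0,50],"dr": [0,0,0],"gripper": 5},{"linear": [0,0,50],"dr": [0,0,0],"gripper": 5}]'

```text
t: 7.37
ee_pos: [0.4349, 0.0049, 0.1126]
tool_rot: [0.205, 3.133, -0.0]
ft_force: [0.9, 1.2, -1.9]
grip_width: 0.0155
grip_force: 58.8
```

Run:
```python
from h import *
b=cap('scene','s5')['frame'];a=cap('wrist','w5')['frame'];d=cap('side','d5')['frame']
s=monitor.observe();print(s['ee_pos'],s['tool_rot'],s['ft_force'])
o=np.hstack([cv2.resize(b[225:365,205:345],(260,260)),cv2.resize(a[120:300,260:480],(320,262))[:260],cv2.resize(d[130:240,180:275],(220,260))])
cv2.imwrite('pics/m5.png',o[:,:,::-1])
```

```text
[0.43377762 0.00505054 0.11108857] [-2.05252336e-01 -3.13462301e+00 -3.30856267e-05] [ 0.45401381  0.13474719 -1.26807003]
```

View pics/m5.png

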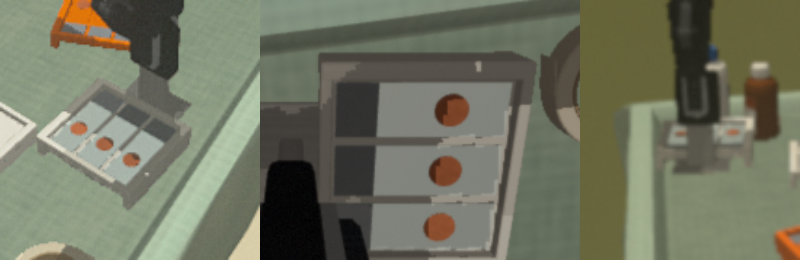

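Run:
```python
from h import *
s=560/480
X=np.array([w('w1',u*s,v*s,.03)[:2] for u,v in[(178,229),(280,226),(280,317),(187,318)]]);print(X.round(4),X.mean(0))
a=cv2.imread('pics/w1.png');g=cv2.cvtColor(a,cv2.COLOR_BGR2HSV)
m=((g[...,1]<30)&(g[...,2]>60)).astype(np.uint8);m[:255]=0;m[372:]=0;m[:,:200]=0;m[:,335:]=0
m=cv2.morphologyEx(m,cv2.MORPH_OPEN,np.ones((5,5)))
n,l,st,ce=cv2.connectedComponentsWithStats(m);i=1+st[1:,4].argmax();print(st[i])
c=max(cv2.findContours((l==i).astype(np.uint8),0,2)[0],key=cv2.contourArea)
q=cv2.approxPolyDP(c,8,True)[:,0];print(q.tolist());print(np.array([w('w1',*k,.03)[:2] for k in q]).round(4))
```

```text
[[ 0.5123 -0.354 ]
 [ 0.4958 -0.2275]
 [ 0.6381 -0.2072]
 [ 0.6525 -0.3374]] [ 0.57465547 -0.28150489]
[  207   266   120   106 11702]
[[326, 267], [207, 268], [218, 370], [324, 368]]
[[ 0.4998 -0.2276]
 [ 0.5134 -0.3547]
 [ 0.651  -0.3377]
 [ 0.6356 -0.2107]]
```

Request:
send_rows --plan '[{"linear": [0,-2,5],"dr": [0,0,0],"gripper": 5},{"linear": [0,-6,12],"dr": [0,0,0],"gripper": 5},{"linear": [2,-12,20],"dr": [0,0,0],"gripper": 5},{"linear": [4,-20,28],"dr": [0,0,0],"gripper": 5},{"linear": [7,-30,34],"dr": [0,0,0.02],"gripper": 5},{"linear": [11,-42,38],"dr": [0,0,0.04],"gripper": 5},{"linear": [16,-55,40],"dr": [0,0,0.06],"gripper": 5},{"linear": [22,-68,40],"dr": [0,0,0.08],"gripper": 5},{"linear": [28,-82,40],"dr": [0,0,0.1],"gripper": 5},{"linear": [34,-96,40],"dr": [0,0,0.12],"gripper": 5},{"linear": [40,-110,40],"dr": [0,0,0.14],"gripper": 5},{"linear": [46,-122,40],"dr": [0,0,0.15],"gripper": 5}]'

```text
t: 8.52
ee_pos: [0.4806, -0.1189, 0.1521]
tool_rot: [-0.031, 3.141, -0.001]
ft_force: [0.0, 0.7, -1.5]
grip_width: 0.0153
grip_force: 58.8
```

Request:
send_rows --plan '[{"linear": [5,-11,0],"dr": [0,0,0.01],"gripper": 5},{"linear": [12,-26,0],"dr": [0,0,0.02],"gripper": 5},{"linear": [21,-45,0],"dr": [0,0,0.04],"gripper": 5},{"linear": [31,-67,0],"dr": [0,0,0.06],"gripper": 5},{"linear": [42,-90,0],"dr": [0,0,0.08],"gripper": 5},{"linear": [53,-113,0],"dr": [0,0,0.1],"gripper": 5},{"linear": [64,-136,0],"dr": [0,0,0.106],"gripper": 5},{"linear": [75,-159,0],"dr": [0,0,0.106],"gripper": 5},{"linear": [84,-180,0],"dr": [0,0,0.106],"gripper": 5},{"linear": [92,-198,0],"dr": [0,0,0.106],"gripper": 5},{"linear": [98,-210,0],"dr": [0,0,0.106],"gripper": 5},{"linear": [101,-217,0],"dr": [0,0,0.106],"gripper": 5}]'

```text
t: 9.52
ee_pos: [0.5812, -0.3367, 0.1517]
tool_rot: [-0.194, 3.135, -0.001]
ft_force: [0.1, 0.2, -1.0]
grip_width: 0.0153
grip_force: 58.8
```

Request:
send_rows --plan '[{"linear": [0,0,0],"dr": [0,0,0],"gripper": 5},{"linear": [0,0,0],"dr": [0,0,0],"gripper": 5},{"linear": [0,0,0],"dr": [0,0,0],"gripper": 5}]'

```text
t: 9.77
ee_pos: [0.5805, -0.3334, 0.1515]
tool_rot: [0.197, -3.135, -0.001]
ft_force: [-0.3, 0.2, -2.1]
grip_width: 0.0156
grip_force: 58.8
```

Run:
```python
from h import *
a=cap('wrist','w6')['frame'];cap('scene','s6');cap('side','d6')
s=monitor.observe();print(s['ee_pos'],s['tool_rot'],s['ft_force'])
# tray locating by colour: orange dots as fiducials
def dots(f,z=None):
    g=cv2.cvtColor(cv2.imread(f'pics/{f}.png'),cv2.COLOR_BGR2HSV)
    m=((g[...,0]<14)&(g[...,1]>130)&(g[...,2]>60)).astype(np.uint8)
    n,l,st,ce=cv2.connectedComponentsWithStats(m)
    return [(ce[i].round(1).tolist(),int(st[i,4])) for i in range(1,n) if 25<st[i,4]<3000]
for f in('w4','w5','w6','s6'):print(f,dots(f))
```

```text
[ 0.58081033 -0.33322987  0.15161073] [ 1.97646919e-01 -3.13533688e+00 -2.17439450e-04] [ 0.29769897 -0.51525297 -1.84647829]
w4 [([490.4, 197.5], 376), ([481.6, 240.2], 328), ([473.2, 279.6], 296), ([263.8, 374.0], 373), ([157.8, 372.0], 64), ([174.4, 415.9], 56)]
w5 [([391.6, 195.5], 372), ([387.0, 237.2], 326), ([382.9, 275.7], 297), ([154.3, 306.6], 1067), ([137.4, 333.1], 94), ([112.1, 343.2], 110)]
w6 [([512.7, 175.1], 2195), ([531.7, 168.1], 227), ([390.6, 195.9], 359), ([530.0, 198.6], 210), ([535.4, 212.1], 158), ([528.4, 227.2], 194), ([386.0, 237.8], 312), ([539.2, 241.9], 353), ([381.7, 276.2], 269), ([436.8, 306.9], 82), ([271.2, 385.1], 68)]
s6 [([204.7, 103.0], 876), ([220.5, 130.9], 81), ([247.0, 129.5], 26), ([242.2, 136.3], 60), ([94.4, 160.8], 298), ([263.1, 236.8], 768), ([521.9, 321.5], 41), ([545.9, 355.2], 321), ([164.0, 352.5], 131)]
```

Request:
send_rows --plan '[{"linear": [1,-2.5,-8],"dr": [0,0,0],"gripper": 5},{"linear": [1,-2.5,-18],"dr": [0,0,0],"gripper": 5},{"linear": [1,-2.5,-28],"dr": [0,0,0],"gripper": 5},{"linear": [1,-2.5,-36],"dr": [0,0,0],"gripper": 5},{"linear": [1,-2.5,-43],"dr": [0,0,0],"gripper": 5},{"linear": [1,-2.5,-48],"dr": [0,0,0],"gripper": 5},{"linear": [1,-2.5,-51],"dr": [0,0,0],"gripper": 5},{"linear": [1,-2.5,-53],"dr": [0,0,0],"gripper": 5},{"linear": [1,-2.5,-55],"dr": [0,0,0],"gripper": 5},{"linear": [1,-2.5,-57],"dr": [0,0,0],"gripper": 5},{"linear": [1,-2.5,-59],"dr": [0,0,0],"gripper": 5},{"linear": [1,-2.5,-59.5],"dr": [0,0,0],"gripper": 5}]'

```text
t: 10.92
ee_pos: [0.582, -0.3365, 0.0917]
tool_rot: [-0.197, 3.135, -0.0]
ft_force: [-0.8, -0.4, -1.9]
grip_width: 0.0152
grip_force: 58.8
```

Request:
send_rows --plan '[{"linear": [0,0,0],"dr": [0,0,0],"gripper": 5},{"linear": [0,0,0],"dr": [0,0,0],"gripper": 5}]'

```text
t: 11.08
ee_pos: [0.5821, -0.3365, 0.092]
tool_rot: [-0.197, 3.135, -0.0]
ft_force: [-0.1, 0.5, -1.0]
grip_width: 0.0154
grip_force: 58.8
```

```bash
cat >> h.py <<'E'
def dots(f):
    g=cv2.cvtColor(cv2.imread(f'pics/{f}.png'),cv2.COLOR_BGR2HSV)
    m=((g[...,0]<14)&(g[...,1]>130)&(g[...,2]>60)).astype(np.uint8)
    n,l,st,ce=cv2.connectedComponentsWithStats(m)
    return [(ce[i].round(1).tolist(),int(st[i,4])) for i in range(1,n) if 150<st[i,4]<500]
E
python3 - <<'E'
from h import *
cap('wrist','w7')
s=monitor.observe();print(s['ee_pos'],s['tool_rot'],s['ft_force'],dots('w7'))
# tray frame dots from w4 (on table, floor+slide ~.018): 
for f,z,pts in[('w4',.018,[(490.4,197.5),(481.6,240.2),(473.2,279.6)])]:
  for q in pts:
    X=w(f,*q,z)[:2]-np.array([.4417,.0588]);y=np.radians(82.5);print(X@[np.cos(y),np.sin(y)],X@[-np.sin(y),np.cos(y)])
for q in dots('w7'):print(q,w('w7',*q[0],.048).round(4))
E
```

```text
[ 0.58206454 -0.33652724  0.09200871] [-1.96538236e-01  3.13522010e+00 -2.61306731e-04] [ 0.3325247   0.48187207 -1.3874482 ] [([393.1, 198.1], 375), ([388.2, 240.7], 322), ([383.8, 279.8], 281)]
0.010940789079790963 0.02683455916028379
0.011085862215586828 2.3641503816900216e-05
0.011056515550684024 -0.0269493710095436
([393.1, 198.1], 375) [ 0.5484 -0.2746  0.048 ]
([388.2, 240.7], 322) [ 0.5751 -0.2713  0.048 ]
([383.8, 279.8], 281) [ 0.6017 -0.2679  0.048 ]
```

Request:
send_rows --plan '[{"linear": [0.7,-5,0],"dr": [0,0,0],"gripper": 5},{"linear": [1.5,-12,0],"dr": [0,0,0],"gripper": 5},{"linear": [2.5,-20,0],"dr": [0,0,0],"gripper": 5},{"linear": [3.8,-30,0],"dr": [0,0,0],"gripper": 5},{"linear": [3.8,-30,0],"dr": [0,0,0],"gripper": 5},{"linear": [3.8,-30,0],"dr": [0,0,0],"gripper": 5}]'

```text
t: 11.63
ee_pos: [0.5857, -0.3674, 0.0915]
tool_rot: [0.195, -3.136, -0.0]
ft_force: [0.8, -0.2, -1.1]
grip_width: 0.0152
grip_force: 58.9
```

Run:
```python
from h import *
cap('wrist','w8')
s=monitor.observe();print(s['ee_pos'],s['tool_rot'],s['ft_force'])
for q in dots('w8'):print(q,w('w8',*q[0],.048).round(4))
```

```text
[ 0.58559899 -0.36683958  0.09153556] [ 1.95434501e-01 -3.13533364e+00 -5.36522686e-04] [ 0.12752226 -0.04847101 -1.41953537]
([446.9, 198.7], 372) [ 0.5485 -0.2748  0.048 ]
([440.0, 241.1], 325) [ 0.575  -0.2714  0.048 ]
([433.4, 280.4], 284) [ 0.6018 -0.2681  0.048 ]
```

The tray has stayed put. I'll finish drawing the blade out.

Request:
send_rows --plan '[{"linear": [1.5,-12,0],"dr": [0,0,0],"gripper": 5},{"linear": [3,-24,0],"dr": [0,0,0],"gripper": 5},{"linear": [4.5,-36,0],"dr": [0,0,0],"gripper": 5},{"linear": [6,-48,0],"dr": [0,0,0],"gripper": 5},{"linear": [7.5,-60,0],"dr": [0,0,0],"gripper": 5},{"linear": [8.5,-68,0],"dr": [0,0,0],"gripper": 5},{"linear": [8.5,-68,0],"dr": [0,0,0],"gripper": 5},{"linear": [8.5,-68,0],"dr": [0,0,0],"gripper": 5}]'

```text
t: 12.35
ee_pos: [0.5941, -0.4342, 0.0915]
tool_rot: [0.196, -3.135, -0.001]
ft_force: [-0.2, 1.2, -1.5]
grip_width: 0.015
grip_force: 58.9
```

Run:
```python
from h import *
cap('wrist','w9')
s=monitor.observe();print(s['ee_pos'],s['tool_rot'],s['ft_force'])
for q in dots('w9'):print(q,w('w9',*q[0],.048).round(4))
```

```text
[ 0.59414919 -0.43377357  0.09158146] [ 1.96839189e-01 -3.13503699e+00 -1.07902425e-03] [ 0.34395837  0.03144072 -1.00831595]
([550.4, 241.3], 305) [ 0.5753 -0.2722  0.048 ]
([540.0, 280.3], 285) [ 0.6018 -0.2684  0.048 ]
```

Request:
send_rows --plan '[{"linear": [0,-2,20],"dr": [0,0,0],"gripper": 5},{"linear": [0,-3,40],"dr": [0,0,0],"gripper": 5},{"linear": [-15,0,55],"dr": [0,0,0],"gripper": 5},{"linear": [-40,5,60],"dr": [0,0,0],"gripper": 5},{"linear": [-70,25,60],"dr": [0,0,0],"gripper": 5},{"linear": [-100,45,60],"dr": [0,0,0],"gripper": 5},{"linear": [-130,70,60],"dr": [0,0,0],"gripper": 5},{"linear": [-155,95,60],"dr": [0,0,0],"gripper": 5},{"linear": [-170,110,55],"dr": [0,0,0],"gripper": 5},{"linear": [-170,113,40],"dr": [0,0,0],"gripper": 5},{"linear": [-170,113,20],"dr": [0,0,0],"gripper": 5},{"linear": [-170,113,10],"dr": [0,0,0],"gripper": 5}]'

```text
t: 13.4
ee_pos: [0.4236, -0.3198, 0.1008]
tool_rot: [0.198, -3.135, -0.001]
ft_force: [-0.4, 0.9, -1.1]
grip_width: 0.0151
grip_force: 58.8
```

Request:
send_rows --plan '[{"linear": [0,0,-15],"dr": [0,0,0],"gripper": 5},{"linear": [0,0,-28],"dr": [0,0,0],"gripper": 5},{"linear": [0,0,-34],"dr": [0,0,0],"gripper": 5},{"linear": [0,0,-34],"dr": [0,0,0],"gripper": 5},{"linear": [0,0,-34],"dr": [0,0,0],"gripper": 5}]'

```text
t: 13.82
ee_pos: [0.4244, -0.3213, 0.068]
tool_rot: [0.197, -3.135, -0.0]
ft_force: [0.4, 0.2, -0.5]
grip_width: 0.0159
grip_force: 58.9
```

Request:
send_rows --plan '[{"linear": [0,0,-4],"dr": [0,0,0],"gripper": 5},{"linear": [0,0,-8],"dr": [0,0,0],"gripper": 5},{"linear": [0,0,-10],"dr": [0,0,0],"gripper": 5},{"linear": [0,0,-10.5],"dr": [0,0,0],"gripper": 5},{"linear": [0,0,-10.5],"dr": [0,0,0],"gripper": 5}]'

```text
t: 14.23
ee_pos: [0.4244, -0.3216, 0.0576]
tool_rot: [-0.196, 3.135, -0.0]
ft_force: [0.6, 1.3, 2.4]
grip_width: 0.0154
grip_force: 59.4
```

Contact with the table. Now release and rise.

Request:
send_rows --plan '[{"linear": [0,0,-0.3],"dr": [0,0,0],"gripper": 20},{"linear": [0,0,0],"dr": [0,0,0],"gripper": 40},{"linear": [0,0,0],"dr": [0,0,0],"gripper": 85},{"linear": [0,0,0],"dr": [0,0,0],"gripper": 85},{"linear": [0,0,0],"dr": [0,0,0],"gripper": 85},{"linear": [0,0,20],"dr": [0,0,0],"gripper": 85},{"linear": [0,0,50],"dr": [0,0,0],"gripper": 85},{"linear": [0,0,85],"dr": [0,0,0],"gripper": 85},{"linear": [0,0,120],"dr": [0,0,0],"gripper": 85},{"linear": [0,0,150],"dr": [0,0,0],"gripper": 85},{"linear": [0,0,150],"dr": [0,0,0],"gripper": 85},{"linear": [0,0,150],"dr": [0,0,0],"gripper": 85}]'

```text
t: 15.23
ee_pos: [0.4251, -0.3223, 0.2089]
tool_rot: [-0.196, 3.133, -0.004]
ft_force: [0.4, -0.3, -1.1]
grip_width: 0.0853
grip_force: 0.0
```

Run:
```python
from h import *
cap('wrist','w10');cap('scene','s10')
s=monitor.observe();print(s['ee_pos'],s['qvel'].round(3),s['ft_force'],s['grip_width'])
for q in dots('w10'):print(q,w('w10',*q[0],.048).round(4))
# black grip seen from scene: compare with the start picture
for f in('s0','s10'):
    g=cv2.imread(f'pics/{f}.png').max(2);m=(g<60).astype(np.uint8);m[:150]=0;m[200:]=0;m[:,:350]=0;m[:,390:]=0
    print(f,cv2.boundingRect(m),m.sum())
a=cv2.imread('pics/s0.png')[260:330,140:225].astype(int);b=cv2.imread('pics/s10.png')[260:330,140:225].astype(int)
print('empty diff',abs(a-b).mean())
```

```text
[ 0.42389451 -0.32112279  0.20642349] [ 0.     0.016 -0.015 -0.     0.001 -0.001] [0.38753    0.09466468 0.1050181 ] 0.08493644940965253
([476.7, 308.2], 449) [ 0.5311 -0.1     0.048 ]
s0 (359, 162, 22, 26) 404
s10 (359, 163, 22, 24) 62
empty diff 26.454453781512605
```

Run:
```python
from h import *
cap('side','d10')
def tm(a,b,x0,y0,x1,y1,m=25):
    A=cv2.imread(f'pics/{a}.png');B=cv2.imread(f'pics/{b}.png')
    r=cv2.matchTemplate(B[y0-m:y1+m,x0-m:x1+m],A[y0:y1,x0:x1],cv2.TM_CCOEFF_NORMED);_,v,_,l=cv2.minMaxLoc(r);return round(v,3),l[0]-m,l[1]-m
for f in('s6','s10'):print('empty scene',f,tm('s0',f,145,262,228,330))
print('empty side',tm('d0','d10',268,186,312,210))
print('lifter side',tm('d0','d10',220,252,258,318),'lifter wrist-only grip',tm('d0','d10',222,256,252,290))
g=cv2.cvtColor(cv2.imread('pics/d10.png'),cv2.COLOR_BGR2HSV)
m=((g[...,0]<14)&(g[...,1]>80)&(g[...,2]>60)).astype(np.uint8);m[:225]=0;m[300:]=0
n,l,st,ce=cv2.connectedComponentsWithStats(m)
for i in range(1,n):
    if 8<st[i,4]<300: print(ce[i],st[i,4],w('d10',*ce[i],.048).round(4))
```

```text
empty scene s6 (0.995, 0, 0)
empty scene s10 (0.996, 0, 0)
empty side (1.0, 0, 0)
lifter side (0.987, 0, 0) lifter wrist-only grip (0.976, 0, 0)
[440.06603774 235.48113208] 106 [ 0.8161 -0.2281  0.048 ]
[391.28 244.06] 50 [ 0.7132 -0.2426  0.048 ]
[356.57142857 241.14285714] 14 [ 0.6544 -0.2206  0.048 ]
[336.44 256.76] 25 [ 0.6023 -0.268   0.048 ]
[322.22222222 259.38888889] 18 [ 0.5757 -0.272   0.048 ]
[307.35294118 261.94117647] 17 [ 0.5486 -0.2756  0.048 ]
```

```bash
python3 -c "
from h import *
print(workorder.sign_off())"
```

```text
the job is handed in; nothing more can be done
None
```

I handed the job in after about 15 s of robot time. By the camera measurements, the loaded tray stands about 2 mm from the plate's centre and square to it, the lifter lies flat back where it started, and the empty tray has not moved; the hand-in gave no verdict.

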